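# Clear the coffee grinder with a pulse

### The arm

A 7-joint arm with a two-finger parallel gripper is mounted at the origin on a cart in front of the work surface, level with it; the furniture and walls round the work are solid. World frame = base frame: x ahead of the robot, y to its left, z up, the work surface at z = 0. Lengths are in mm, angles in degrees, forces in N, time in s.
With the tool pointing down it reaches from about 425 to 875 mm from the base axis. Payload 8.4 kg.
Tool frame: the origin (TCP) lies between the finger pads; the fingertips stand 11 mm ahead of it and the grasp point (between the pads) lies 8 mm behind it (robot.tips_ahead is the distance from the TCP to the fingertips, in mm); z points along the fingers, y is the direction in which the jaws open and shut (so a half turn about z gives the same grasp; the last joint's range is limited). The gripper opens to 87 mm and grips with 3 to 60 N. Pads are 19 mm wide; open, the fingers measure 117 mm over their backs; the gripper's body (75 mm by 190 mm) begins 51 mm behind the grasp point.
Start: joints at [-69.683, 19.091, 2.286, 83.961, -0.768, 76.965, -3.352], TCP at [284.947, 584.183, 233.546] pointing down, gripper open.
Joint ranges: [-147.57, 147.57], [-21.85, 119.76], [-74.77, 79.35], [14.55, 137.4], [-85.83, 265.84], [4.83, 119.75], [-152.11, 152.11]. Speed limits (degrees/s): [127.2, 127.2, 159.86, 159.86, 180, 180, 180].

### API

Orientations are given as a 3x3 rotation matrix whose columns are the frame's x, y, z axes.
In Python, from bench import robot gives the robot as it stands.
- The arm moves only by the tool send_rows, never from a script. Its argument "commands" is a list of rows, each a list of 3 entries, a list of its own where there are three numbers: the shift along the tool's x, y, z each as a share of 400 mm, from -1 to 1, then the turn, a rotation vector about the tool's x, y, z each as a share of pi/2 rad, from -1 to 1, then the gripper's target within -1 to 1 (shut at 1, half-way at 0, fully open at -1). A call has 1 to 8 rows; each row is the pose to reach, as a shift and turn from the pose measured when the call began, along the tool's axes at that moment; what a row does not reach only later rows make up. A row lasts 1/8 s, in which the tool goes at most 62.5 mm and 10.7 degrees, less where a joint would pass 70% of its speed; a pose out of reach is approached as far as the arm can. A call with a number of a shift or a turn outside -1 to 1 is refused whole. A call with a gripper value outside its range is refused whole. The fingers move at their own pace and stop on an object; "force" is the grip in N (left out, the last holds). Time passes only in rows, so rows that repeat a pose let the fingers close. It gives the time, the measured TCP pose, the force and the opening at its end, in the units of the state.
- robot.observe(): the state, without advancing time (a new reading comes with each control period).
- robot.get_image(name): name is "side" or "top" or "wrist"; returns the picture (420x560x3 uint8, blue, green, red); there is no depth.
- robot.camera_params(name): a dict with "vertical_fov" (degrees; the focal length in pixels is half the picture's height over the tangent of half this angle, whatever the lens; pixels are square), "cx", "cy" (the principal point, pixels), "extrinsics" (4x4, takes a point from camera to world coordinates); the wrist camera has in their place "mount" (4x4, takes a point from camera to tool coordinates, whose origin is the TCP and whose axes are the flange's). Camera axes: x right, y up, looking along -z (the intrinsics and any distortion apply to the point x, -y, -z); pixel columns grow to the right and rows downward; lengths in mm; the calibration is good to about 2 mm. A picture is of the moment at which its call begins: read the wrist's pose just before it. camera_params takes no time and is no camera call.
- robot.finish_job(): hands the job in, once; it reports no verdict.
The state is a dict: "t": time; "q": joint angles; "joint_velocities": joint speeds; "effort": joint torques, N m; "position": TCP position; "tool_rot": TCP orientation; "force": force on the tool from outside, world axes, zero at the start; "torque": the same for the moment, N m; "finger_gap": finger opening in mm.
Only numpy, scipy, OpenCV 4.12 (cv2) and the standard library are available. Lean on these libraries where they do the work, as an engineer would, in place of code of your own. Each camera call takes 0.05 s, during which the arm holds its last target.

### The job

The steel measuring cup has been left standing in the open mouth of the coffee grinder: lift it out and hang it by its handle on the hook of the stand. Then put the grinder's lid on, its two lugs down through the two slots of the collar until it sits flush, and turn it clockwise to the pulse position, the round dot halfway to the double mark, well short of the lock click. Finish while still holding the lid there, since its spring turns it back as soon as it is let go, and leave the mug, the honey jar and the spoon where they are.

Things in the scene. Friction and masses are not known exactly. Their poses are not given: they have to be found in the camera images.
- grinder: Round steel coffee grinder, fixed, 120 mm across, 130 mm high, black collar of 115 mm on top. Origin: centre of its underside, z up; a grounds drawer on the -x side stands out to 72 mm from the axis, 20 to 72 mm high. The well in its top is 73 mm across, 22 mm deep, flat-floored (108 mm above the origin).
- grinder_mouth (a point): Centre of the collar's flat top face (z = 130 mm), axes as the grinder. The flange round the mouth, 6 mm thick, has two slots centred on +x and -x, 30 degrees wide, cut to 43 mm from the axis. Under it a channel runs clockwise (from above) from each slot, not the other way. Pale marks on both sides, 52 mm out: bar at the slot (0 deg), dot 30 deg clockwise (pulse), double bar 60 deg (lock).
- switch_ring (a joint): Sprung ring in the collar, rad, 0 at rest. The lugs meet it 5 degrees (0.08 rad) past the slot and push it on clockwise, so it reads the lid's turn less 0.08: 0.44 at the pulse dot. It resists with 0.06 Nm at first, 0.11 Nm at the dot, and turns a released lid back. From 0.71 (lid at 45 deg) two click balls resist too; at 0.84 (53 deg) the lid snaps over them and locks at 60 deg.
- grinder_lid: Black lid, about 120 g, 53 mm high, same both ways round, lying right way up on its plug on the worktop beside the grinder, on the other side from the stand. Origin: centre of the plug's underside, z up. Plug: radius 35 mm, 14 mm high, bevelled edge. Flange above it: radius 47.5 mm, its underside (14 mm up) rests on the collar when seated, so the origin is then 14 mm below grinder_mouth.
- lid_lugs (a point): Centre of the lid's plug at lug height, 3.5 mm above the lid's origin, axes as the lid. Two lugs along +x and -x: out to 41 mm from the axis, 15.6 mm wide, 1 to 6 mm above the underside. With the lid's x axis along the grinder's x axis (either way round) they go straight down through the slots: 2 mm spare each side of a lug, 1.5 mm round the plug.
- lid_grip (a point): Middle of the bar grip on the lid, 40 mm above the lid's origin, axes as the lid. The bar runs along the lid's x axis over the lugs: 68 mm long, 16 mm wide (y), with upright flat sides from 23 to 53 mm above the lid's origin.
- measuring_cup: Straight-sided metal measuring cup, about 90 g, 50 mm across, 72 mm high, 2.5 mm wall, standing upright in the grinder's mouth, its upper 50 mm above the collar. Origin: centre of its underside, z up, handle along its +x.
- cup_handle (a point): Centre of the hole in the cup's handle, 37 mm from the cup's axis along +x, 46 mm above its underside, axes as the cup. The handle is a D of 6 mm round wire in the cup's x-z plane, reaching 55 mm from the axis; its upper bar is centred 64 mm and its lower bar 28 mm above the underside. The hole (through along y) is 30 mm high and 24 mm wide.
- hook_stand: Stand with one hook, fixed, on either side of the grinder: round wooden foot, radius 55 mm, 12 mm high, and a 7 mm steel rod that rises 32 mm to +x of the foot's centre, bends over and runs level along the stand's -x (towards the robot) to 60 mm from the centre, then turns up; tip 74 mm from the centre, its top 241.5 mm high. Nothing is higher. Origin: centre of the foot's underside, z up.
- hook_seat (a point): Point on the axis of the hook's level arm where a handle hangs: 45 mm to -x of the stand's centre, 225 mm up, 29 mm behind the upturned tip. Axes as the stand; the arm runs along x, with its tip towards -x.
- mug: Bystander: mug, 81x89x72 mm, on the worktop behind the grinder. Origin at the underside.
- honey_jar: Bystander: glass honey jar with a screw lid, 58x62x86 mm, on the worktop behind the grinder. Origin at the underside.
- spoon: Bystander: table spoon, 188x39x16 mm, on the worktop in front of the grinder. Origin at the underside.
There are look-alikes about, which are no part of the job. There is more than one size of the grinder_lid; the job needs the larger. Leave any orange look-alike of the measuring_cup alone.

How it is judged:
By the outcome, as a careful person would: the job done as asked, in the order asked, and still so for the second after the job is handed in, while the arm keeps its last pose, push and grip.
It also fails if it takes over 64 s, if anything falls off the work surface, if the arm or the gripper's body presses on something with over 40 N, if the wrist force passes 120 N, or if a joint passes its speed limit or range.

## Working session

There is one attempt and no reset: what is moved stays moved. The work goes in short steps, Python scripts to look and compute and a tool call to move; the robot and the scene stay as the last step left them, time stands still between calls to the robot, and variables do not carry over. Pictures are saved under pics/ and viewed, and the job is handed in when it is done.

Besides the shell and the picture viewer there is one more tool, called as name(argument=value, ...) on one line, values as JSON. send_rows: Moves the arm, as the interface text tells. Shift numbers are shares of 400 mm and turn numbers shares of pi/2 rad, none past 1 either way. Its arguments: {"type":"object","properties":{"commands":{"type":"array","items":{"type":"array"}},"force":{"type":"number"}},"required":["commands"]}

```bash
ls; mkdir -p pics
python3 - <<'E'
from bench import robot
import cv2
o=robot.observe();print(o)
for n in ["side","top","wrist"]:
    print(n,robot.camera_params(n))
    cv2.imwrite(f"pics/{n}0.png",robot.get_image(n))
E
```

```text
pics
{'t': 0.0, 'q': array([-69.68333873,  19.13242108,   2.2858297 ,  84.01025639,
        -0.766905  ,  76.96581955,  -3.35173904]), 'joint_velocities': array([-0.05441487,  0.11300519,  0.07628701, -0.0018776 , -0.05643061,
        0.03412684, -0.05423035]), 'effort': array([ 5.12778861e-04, -6.56339836e+01,  1.33551612e+00, -4.03814685e+01,
       -5.98115637e-02,  4.45480237e-02,  1.27205667e-04]), 'position': array([284.79113307, 583.79158924, 232.65894995]), 'tool_rot': array([[-8.98776631e-01,  4.38406451e-01, -5.92110485e-04],
       [ 4.38406831e-01,  8.98775362e-01, -1.51620530e-03],
       [-1.32539868e-04, -1.62231517e-03, -9.99998675e-01]]), 'force': array([-0.0993054 ,  0.06891534,  0.01298058]), 'torque': array([ 0.06703519, -0.00805183, -0.03318838]), 'finger_gap': 86.75534417888689}
side {'vertical_fov': 44.1790108549817, 'cx': 279.25827494578266, 'cy': 211.51443162456837, 'extrinsics': array([[ 6.01811795e-01,  7.01610900e-01, -3.81529434e-01,
         1.38799603e+02],
       [-7.98577864e-01,  5.34517167e-01, -2.76703441e-01,
        -3.17707778e+02],
       [ 9.7
[... 350 characters left out ...]
       [-9.99842323e-01,  1.37422824e-02, -1.12462616e-02,
        -5.93475023e+00],
       [-9.14191503e-03,  1.44598898e-01,  9.89448121e-01,
         1.35245756e+03],
       [ 0.00000000e+00,  0.00000000e+00,  0.00000000e+00,
         1.00000000e+00]])}
wrist {'vertical_fov': 61.332491889986976, 'cx': 281.150705269567, 'cy': 201.46844188298613, 'mount': array([[-2.75938847e-04,  9.60833400e-01,  2.77126507e-01,
         7.64315258e+01],
       [ 9.99999955e-01,  2.33261926e-04,  1.86965100e-04,
         5.97202502e-01],
       [ 1.14999250e-04,  2.77126546e-01, -9.60833422e-01,
        -1.52123015e+02],
       [ 0.00000000e+00,  0.00000000e+00,  0.00000000e+00,
         1.00000000e+00]])}
```

View pics/side0.png

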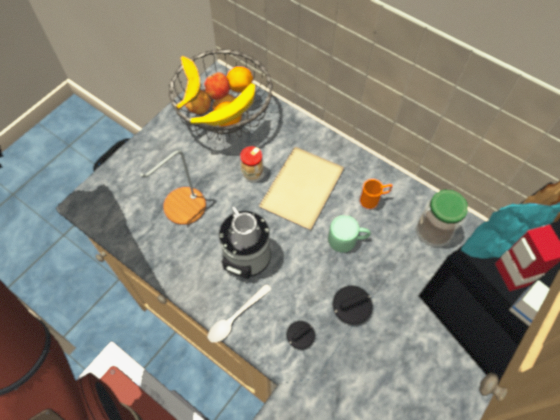

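View pics/top0.png

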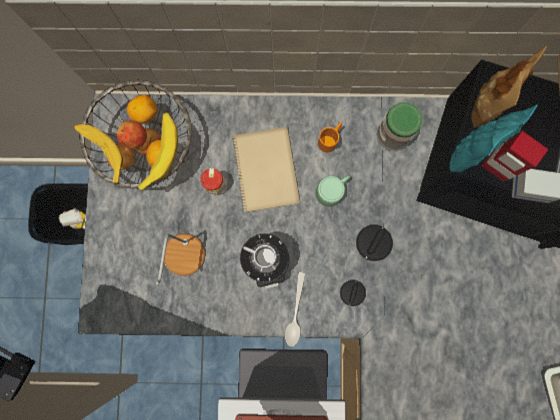

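View pics/wrist0.png

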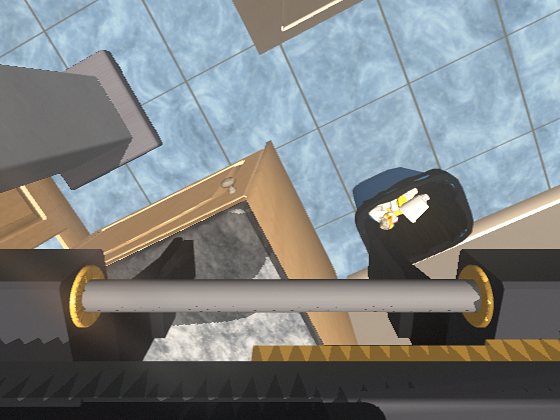

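```bash
cat > h.py <<'E'
import numpy as np, cv2
from bench import robot
def cam(n,o=None):
    p=robot.camera_params(n)
    if n=="wrist":
        o=o or robot.observe(); T=np.eye(4);T[:3,:3]=o["tool_rot"];T[:3,3]=o["position"]; E=T@p["mount"]
    else: E=p["extrinsics"]
    f=210/np.tan(np.radians(p["vertical_fov"]/2))
    return E,f,p["cx"],p["cy"]
def ray(c,u,v):
    E,f,cx,cy=c; d=E[:3,:3]@np.array([(u-cx)/f,-(v-cy)/f,-1]); return E[:3,3],d/np.linalg.norm(d)
def onz(c,u,v,z):
    p,d=ray(c,u,v); return p+d*(z-p[2])/d[2]
def proj(c,P):
    E,f,cx,cy=c; q=E[:3,:3].T@(np.asarray(P,float)-E[:3,3]); return cx+f*q[0]/-q[2], cy-f*q[1]/-q[2]
def two(c1,a,c2,b):
    p,d=ray(c1,*a);q,e=ray(c2,*b)
    s=np.linalg.lstsq(np.c_[d,-e],q-p,rcond=None)[0]
    A,B=p+d*s[0],q+e*s[1]; return (A+B)/2,np.linalg.norm(A-B)
E
python3 - <<'E'
import cv2
a=cv2.imread("pics/top0.png");b=cv2.imread("pics/side0.png")
cv2.imwrite("pics/t1.png",cv2.resize(a[220:330,140:400],None,fx=3,fy=3,interpolation=cv2.INTER_CUBIC)) 
cv2.imwrite("pics/s1.png",cv2.resize(b[140:360,130:390],None,fx=2.7,fy=2.7,interpolation=cv2.INTER_CUBIC))
E
```

```text
(no output)
```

View pics/t1.png

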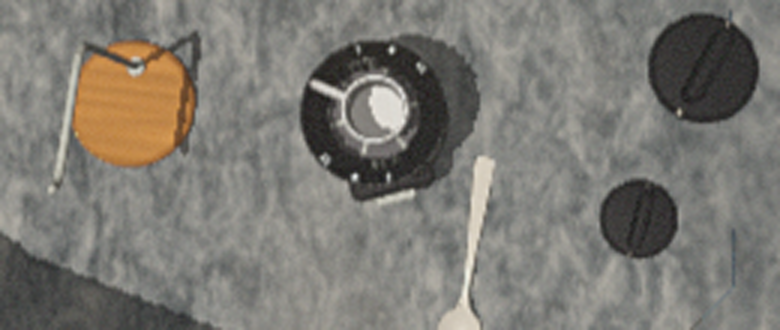

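View pics/s1.png

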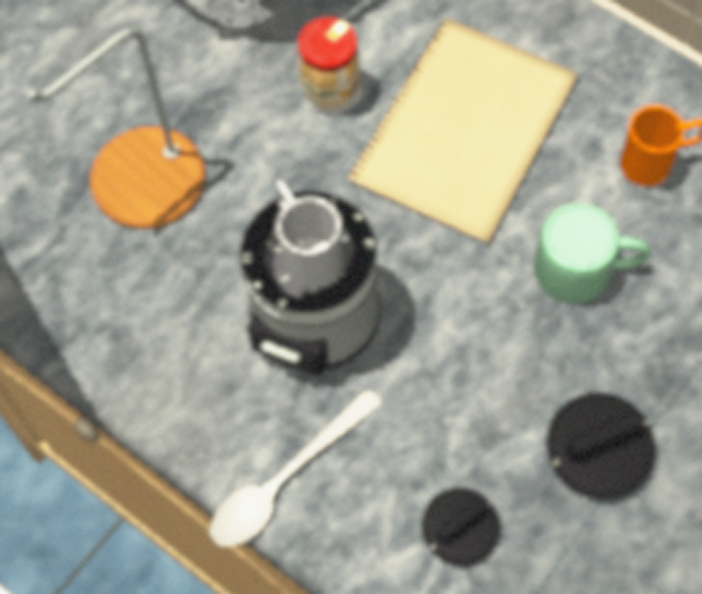

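Run:
```python
from h import *
t=cam("top");s=cam("side")
T=lambda u,v:(140+u/3,220+v/3); S=lambda u,v:(130+u/2.7,140+v/2.7)
print("cup rim",onz(t,*T(376,108),180), two(t,T(376,108),s,S(308,225)))
print("handle end top", onz(t,*T(312,84),172), two(t,T(312,84),s,S(281,184)))
print("collar",onz(t,*T(374,112),130), "side",onz(s,*S(310,249),130))
print("lid flange top",onz(t,*T(703,68),23),"bar ends",onz(t,*T(724,32),53),onz(t,*T(690,100),53), "side c",onz(s,*S(602,446),23))
print("lug ends",onz(t,*T(729,20),14),onz(t,*T(679,113),14))
print("foot",onz(t,*T(132,103),12),onz(s,*S(148,176),12))
print("tip",two(t,T(53,188),s,S(35,95)),onz(t,*T(53,188),238))
print("bend",two(t,T(82,46),s,S(133,33)),onz(t,*T(82,46),225))
print("rodbase",onz(t,*T(135,66),12),onz(s,*S(171,152),12))
print("drawer", onz(t,*T(383,190),72))
for a in ((380,40),(357,48),(392,50),(421,68),(326,158),(354,177),(389,179)): print(a,onz(t,*T(*a),130))
```

```text
cup rim [501.92113737  40.10577879 180.        ] (array([502.30561691,  39.8897459 , 178.21349119]), np.float64(0.8177485020119661))
handle end top [519.81621892  89.46770707 172.        ] (array([522.24936108,  88.34020558, 163.2882235 ]), np.float64(5.211172912176356))
collar [501.35315574  43.57931742 130.        ] side [503.66799503  41.43044059 130.        ]
lid flange top [ 548.30611383 -233.03173515   23.        ] bar ends [ 576.3953362  -245.83519665   53.        ] [ 519.0093597  -216.78788535   53.        ] side c [ 546.20994055 -238.44988302   23.        ]
lug ends [ 590.94528813 -257.4894023    14.        ] [ 510.06796687 -213.5816538    14.        ]
foot [511.80919232 257.44224803  12.        ] [511.49966241 252.77352381  12.        ]
tip (array([440.10939027, 266.73955678, 233.18819429]), np.float64(3.7599025002721804)) [438.71775788 266.85127958 238.        ]
bend (array([542.81798302, 257.52931757, 209.68792782]), np.float64(0.2613376126011426)) [541.55147578 253.91046205 225.        ]
rodbase [543.79861628 256.19047477  12.        ] [544.51733142 252.86661106  12.        ]
drawer [440.8323737   37.32805469  72.        ]
(380, 40) [558.15228465  39.95003845 130.        ]
(357, 48) [551.54965587  58.00646733 130.        ]
(392, 50) [550.364113    30.31838383 130.        ]
(421, 68) [536.46945594   7.19595394 130.        ]
(326, 158) [464.93913019  80.43168927 130.        ]
(354, 177) [450.54894758  58.20364625 130.        ]
(389, 179) [449.41678427  30.84474439 130.        ]
```

```bash
cat >> h.py <<'E'
from scipy.spatial.transform import Rotation as Ro
def down(yaw):
    c,s=np.cos(np.radians(yaw)),np.sin(np.radians(yaw)); return np.array([[c,s,0],[s,-c,0],[0,0,-1.]])
def plan(pos,R,o=None):
    o=o or robot.observe(); R0=o["tool_rot"]
    sh=R0.T@(np.asarray(pos,float)-o["position"])/400
    rv=Ro.from_matrix(R0.T@R).as_rotvec()/(np.pi/2)
    print("shift",np.round(sh,4),"turn",np.round(rv,4)); return sh,rv
def st():
    o=robot.observe(); R=o["tool_rot"]
    print("t",round(o["t"],2),"pos",np.round(o["position"],1),"yaw",round(np.degrees(np.arctan2(R[1,0],R[0,0])),2),"z",np.round(R[:,2],3),"q",np.round(o["q"],1),"F",np.round(o["force"],1),"M",np.round(o["torque"],2),"gap",round(o["finger_gap"],1)); return o
E
python3 - <<'E'
from h import *
plan((400,320,420),down(110));plan((490,60,420),down(70))
E
```

```text
shift [-0.5481 -0.4673 -0.4672] turn [-8.000e-04  4.000e-04  4.889e-01]
shift [-1.0352 -0.9529 -0.4666] turn [-6.000e-04  7.000e-04  9.333e-01]
```

send_rows(commands=[[[-0.55,-0.47,-0.47],[0,0,0.49],-1],[[-0.55,-0.47,-0.47],[0,0,0.49],-1],[[-0.55,-0.47,-0.47],[0,0,0.49],-1],[[-0.55,-0.47,-0.47],[0,0,0.49],-1],[[-0.55,-0.47,-0.47],[0,0,0.49],-1],[[-0.55,-0.47,-0.47],[0,0,0.49],-1]])

```text
t: 0.9
position: [401.8, 315.8, 423.4]
tool_rot: [[-0.337, 0.942, 0.001], [0.942, 0.337, 0.001], [0.0, 0.002, -1.0]]
force: [-0.1, 1.0, -1.0]
finger_gap: 87.1
```

Run:
```python
from h import *
st();plan((490,60,420),down(70))
```

```text
t 0.9 pos [401.8 315.8 423.4] yaw 109.68 z [ 0.001  0.001 -1.   ] q [-59.    0.2  16.   84.   -0.   95.6 -23.3] F [-0.1  1.  -1. ] M [-0.04  0.01 -0.02] gap 87.1
shift [-0.6764 -0.0076  0.0083] turn [ 0.0009 -0.0005  0.4409]
```

send_rows(commands=[[[-0.68,0,0],[0,0,0.44],-1],[[-0.68,0,0],[0,0,0.44],-1],[[-0.68,0,0],[0,0,0.44],-1],[[-0.68,0,0],[0,0,0.44],-1],[[-0.68,0,0],[0,0,0.44],-1],[[-0.68,0,0],[0,0,0.44],-1]])

```text
t: 1.65
position: [493.7, 57.3, 423.4]
tool_rot: [[0.345, 0.939, 0.002], [0.939, -0.345, 0.001], [0.001, 0.001, -1.0]]
force: [0.3, 0.3, 0.6]
finger_gap: 86.5
```

Run:
```python
from h import *
o=st();im=robot.get_image("wrist");cv2.imwrite("pics/w1.png",im);import pickle;pickle.dump(o,open("w1.pkl","wb"))
```

```text
t 1.65 pos [493.7  57.3 423.4] yaw 69.83 z [ 0.002  0.001 -1.   ] q [-44.1  -2.6  31.3  86.4   1.3  95.7 -32.8] F [0.3 0.3 0.6] M [-0.04  0.09 -0.04] gap 86.5
```

View pics/w1.png

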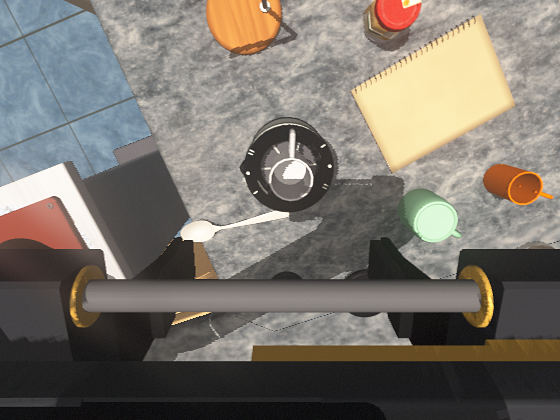

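Run:
```python
import cv2
a=cv2.imread("pics/w1.png")
cv2.imwrite("pics/w1a.png",cv2.resize(a[105:225,225:365],None,fx=5,fy=5,interpolation=cv2.INTER_CUBIC))
```

```text
(no output)
```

View pics/w1a.png

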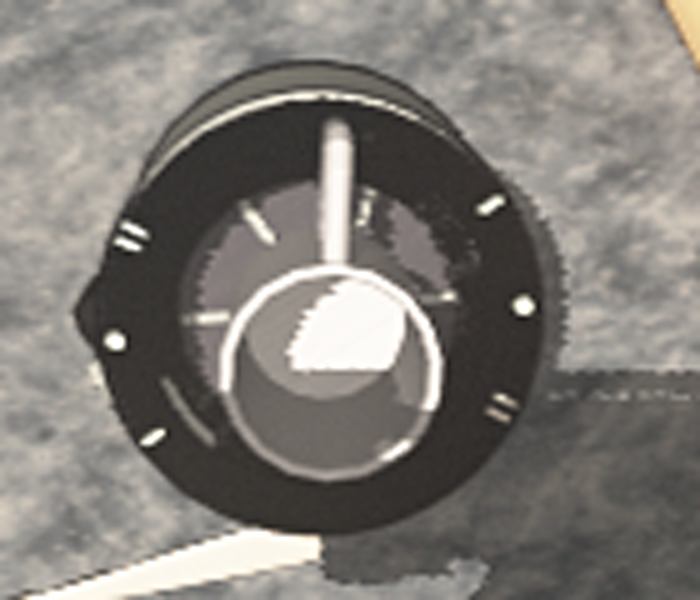

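Run:
```python
from h import *
import pickle
o=pickle.load(open("w1.pkl","rb"));c=cam("wrist",o)
W=lambda u,v:(225+u/5-.4,105+v/5-.4)
m=[onz(c,*W(*p),130)[:2] for p in [(490,205),(524,306),(501,407),(152,437),(115,341),(130,236)]]
ctr=np.mean(m,0);print("ctr",ctr,np.mean([m[0]+m[3],m[1]+m[4],m[2]+m[5]],0)/2)
for p,a in zip(m,[0,-30,-60,180,150,120]):
    d=p-ctr;print(np.hypot(*d),(np.degrees(np.arctan2(d[1],d[0]))-a+180)%360-180)
for z in (180,): print("cup",onz(c,*W(331,372),z), onz(c,*W(221,372),z),onz(c,*W(441,372),z))
C=onz(c,*W(331,372),180);H=onz(c,*W(337,122),172-5+0);B=onz(c,*W(333,265),172)
print(H,B,np.degrees(np.arctan2(*(H-C)[1::-1])),np.linalg.norm((H-C)[:2]))
```

```text
ctr [499.11661862  45.94686326] [499.11661862  45.94686326]
52.29609873855623 14.801053179650467
52.509324726451716 14.621467306518866
52.2316927490981 14.892275677262091
52.458066552149056 14.680977875052577
52.19320658807983 14.90017702646989
52.45658246098575 14.730271895931224
cup [500.28169039  43.64793892 180.        ] [476.71673485  52.31959423 180.        ] [523.8500255   34.97503997 180.        ]
[520.50751888  94.88224189 167.        ] [508.78597911  65.32291524 172.        ] 68.45731973777559 55.0821018019622
```

Run:
```python
from h import *
plan((501,42.5,220),down(68.5))
plan((501,42.5,150),down(68.5))
```

```text
shift [-0.0336  0.0321  0.508 ] turn [ 0.0005 -0.0009  0.0166]
shift [-0.0339  0.0319  0.683 ] turn [ 0.0005 -0.0009  0.0166]
```

send_rows(commands=[[[-0.034,0.032,0.15],[0,0,0.017],-1],[[-0.034,0.032,0.3],[0,0,0.017],-1],[[-0.034,0.032,0.45],[0,0,0.017],-1],[[-0.034,0.032,0.51],[0,0,0.017],-1],[[-0.034,0.032,0.51],[0,0,0.017],-1]])

```text
t: 2.33
position: [499.4, 43.7, 217.5]
tool_rot: [[0.365, 0.931, -0.003], [0.931, -0.365, -0.0], [-0.001, -0.002, -1.0]]
force: [-0.4, -0.3, 2.3]
finger_gap: 86.9
```

Run:
```python
from h import *
o=st();im=robot.get_image("wrist");cv2.imwrite("pics/w2.png",im)
plan((501,42.5,150),down(68.5))
c=cam("wrist",o);print(proj(c,(501,42.5,180)))
```

```text
t 2.33 pos [499.4  43.7 217.5] yaw 68.6 z [-0.003 -0.    -1.   ] q [-42.2   1.5  33.  106.8  -0.9  72.1 -30.2] F [-0.4 -0.3  2.3] M [-0.07  0.01  0.02] gap 86.9
shift [-0.0023  0.0021  0.173 ] turn [-0.0001 -0.0004  0.0009]
(np.float64(285.3092728178727), np.float64(238.9522211207955))
```

View pics/w2.png

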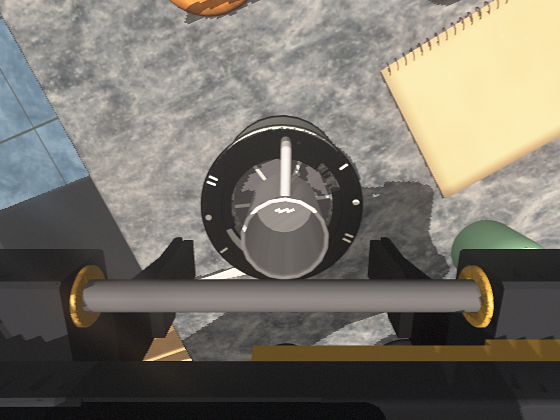

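send_rows(commands=[[[-0.002,0.002,0.1],[0,0,0],-1],[[-0.002,0.002,0.169],[0,0,0],-1],[[-0.002,0.002,0.169],[0,0,0],-1],[[-0.002,0.002,0.169],[0,0,0],1],[[-0.002,0.002,0.169],[0,0,0],1],[[-0.002,0.002,0.169],[0,0,0],1],[[-0.002,0.002,0.169],[0,0,0],1]], force=25)

```text
t: 3.25
position: [501.2, 42.7, 152.0]
tool_rot: [[0.365, 0.931, 0.001], [0.931, -0.365, 0.001], [0.001, 0.0, -1.0]]
force: [0.6, -0.4, 0.1]
finger_gap: 54.8
```

Run:
```python
from h import *
o=st();im=robot.get_image("wrist");cv2.imwrite("pics/w3.png",im)
```

```text
t 3.25 pos [501.2  42.7 152. ] yaw 68.58 z [ 0.001  0.001 -1.   ] q [-41.3   5.4  33.5 111.5  -3.4  64.  -27.9] F [ 0.6 -0.4  0.1] M [-0.07  0.11 -0.05] gap 54.8
```

View pics/w3.png

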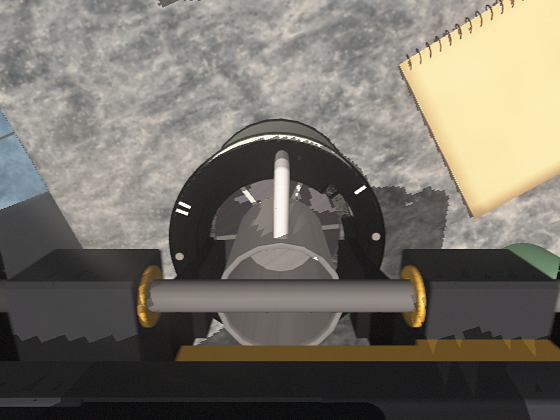

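send_rows(commands=[[[0,0,0],[0,0,0],1],[[0,0,0],[0,0,0],1],[[0,0,0],[0,0,0],1],[[0,0,-0.06],[0,0,0],1],[[0,0,-0.15],[0,0,0],1],[[0,0,-0.25],[0,0,0],1],[[0,0,-0.25],[0,0,0],1]])

```text
t: 4.18
position: [502.5, 42.7, 254.6]
tool_rot: [[0.365, 0.931, 0.005], [0.931, -0.365, 0.003], [0.004, 0.004, -1.0]]
force: [-0.2, 0.7, -1.2]
finger_gap: 50.6
```

Run:
```python
from h import *
o=st();im=robot.get_image("wrist");cv2.imwrite("pics/w4.png",im)
```

```text
t 4.17 pos [502.5  42.7 254.6] yaw 68.57 z [ 0.005  0.003 -1.   ] q [-4.260e+01 -0.000e+00  3.310e+01  1.037e+02 -1.000e-01  7.600e+01
 -3.080e+01] F [-0.2  0.7 -1.2] M [-0.06  0.03  0.06] gap 50.6
```

View pics/w4.png

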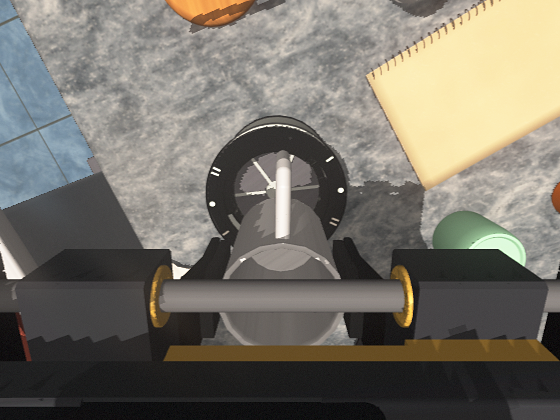

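Run:
```python
from h import *
o=st();c=cam("wrist",o)
R=o["tool_rot"]
P=onz(c,283,151,o["position"][2]+17); print("handle tip tool", R.T@(P-o["position"]))
for zz in (28,): 
  for px in ((228,250),(335,250),(281,243)):
    P=onz(c,*px,o["position"][2]+zz); print(R.T@(P-o["position"]))
plan((425,165,320),down(81))
```

```text
t 4.22 pos [501.6  42.6 252.7] yaw 68.58 z [ 0.002  0.002 -1.   ] q [-4.260e+01  1.000e-01  3.310e+01  1.038e+02 -1.000e-01  7.600e+01
 -3.080e+01] F [-0.4  0.7 -1.6] M [-0.09  0.1  -0.02] gap 50.4
handle tip tool [ 57.65820385   0.31934783 -16.85040847]
[ 21.62849938 -20.58654319 -27.97575156]
[ 21.59122174  20.07004027 -27.91347225]
[ 24.47224647  -0.45192204 -27.93750322]
shift [ 0.2152 -0.2898 -0.168 ] turn [ 0.0012 -0.0015 -0.138 ]
```

send_rows(commands=[[[0.04,-0.05,-0.14],[0,0,-0.05],1],[[0.12,-0.16,-0.168],[0,0,-0.138],1],[[0.2,-0.28,-0.168],[0,0,-0.138],1],[[0.215,-0.29,-0.168],[0,0,-0.138],1],[[0.215,-0.29,-0.168],[0,0,-0.138],1],[[0.215,-0.29,-0.168],[0,0,-0.138],1]])

```text
t: 4.97
position: [425.4, 163.6, 319.3]
tool_rot: [[0.159, 0.987, 0.002], [0.987, -0.159, 0.001], [0.001, 0.001, -1.0]]
force: [0.1, -0.8, -1.5]
finger_gap: 50.2
```

Run:
```python
from h import *
import pickle
o=st();im=robot.get_image("wrist");cv2.imwrite("pics/w5.png",im);pickle.dump(o,open("w5.pkl","wb"))
```

```text
t 4.97 pos [425.4 163.6 319.3] yaw 80.87 z [ 0.002  0.001 -1.   ] q [-51.3  -7.5  22.4 102.5   2.9  84.3 -38.5] F [ 0.1 -0.8 -1.5] M [-0.08  0.13  0.03] gap 50.2
```

View pics/w5.png

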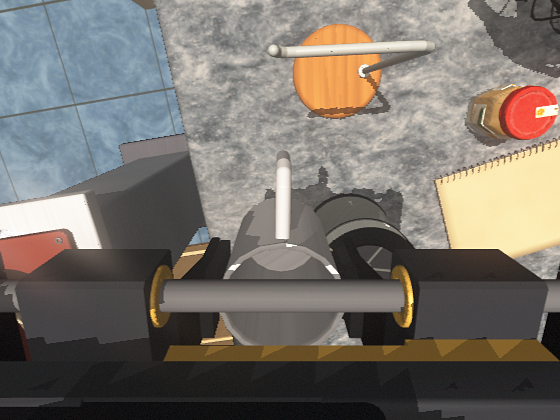

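Run:
```python
import cv2
a=cv2.imread("pics/w5.png")
cv2.imwrite("pics/w5a.png",cv2.resize(a[15:130,255:450],None,fx=4,fy=4,interpolation=cv2.INTER_CUBIC))
```

```text
(no output)
```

View pics/w5a.png

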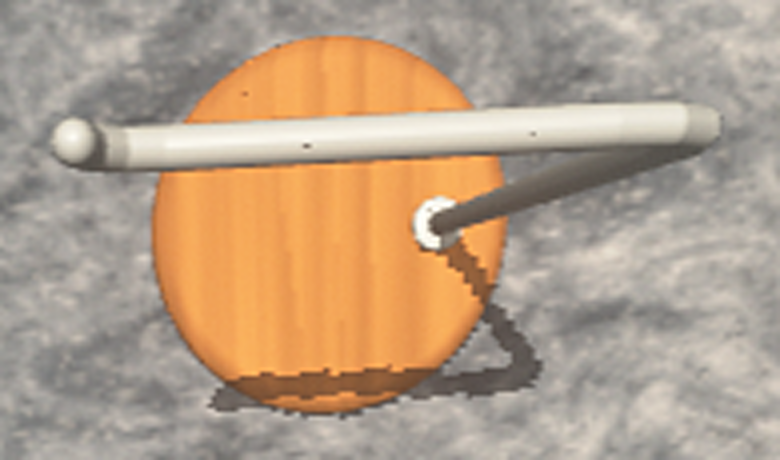

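Run:
```python
from h import *
import pickle
o=pickle.load(open("w5.pkl","rb"));c=cam("wrist",o)
W=lambda u,v:(255+u/4-.4,15+v/4-.4)
a=onz(c,*W(160,146),225);b=onz(c,*W(620,126),225)
t=onz(c,*W(73,141),238);bd=onz(c,*W(705,122),222)
f=onz(c,*W(330,222),12);rb=onz(c,*W(437,222),12)
print(a,b,"yaw",np.degrees(np.arctan2(*(b-a)[1::-1])))
print("tip",t,"bend",bd,"foot",f,"rodbase",rb)
d=(b-a)/np.linalg.norm(b-a)
print("seat from tip",t+29*d,"from foot",f-45*d,"yaw tip-foot",np.degrees(np.arctan2(*(f-t)[1::-1])), np.linalg.norm((f-t)[:2]))
```

```text
[450.76227336 267.60889763 225.        ] [524.27657055 258.81405984 225.        ] yaw -6.822121737438588
tip [437.02543791 268.92350368 238.        ] bend [539.03666364 257.45936374 222.        ] foot [510.59572513 262.6066622   12.        ] rodbase [542.83384703 257.42257993  12.        ]
seat from tip [465.82010976 265.4786708  238.        ] from foot [465.91433779 267.95209253  12.        ] yaw tip-foot -4.90745496736059 73.84097539600766
```

Run:
```python
from h import *
plan((410,200,229.5),down(83.4))
plan((410,233.5,229.5),down(83.4))
```

```text
shift [ 0.0833 -0.0529  0.225 ] turn [ 0.001  -0.0009 -0.0282]
shift [ 0.166  -0.0662  0.2251] turn [ 0.001  -0.0009 -0.0282]
```

send_rows(commands=[[[0.04,-0.03,0.1],[0,0,-0.028],1],[[0.08,-0.053,0.2],[0,0,-0.028],1],[[0.1,-0.056,0.225],[0,0,-0.028],1],[[0.14,-0.062,0.225],[0,0,-0.028],1],[[0.166,-0.066,0.225],[0,0,-0.028],1],[[0.166,-0.066,0.225],[0,0,-0.028],1],[[0.166,-0.066,0.225],[0,0,-0.028],1]])

```text
t: 5.9
position: [410.5, 233.2, 230.1]
tool_rot: [[0.116, 0.993, 0.002], [0.993, -0.116, 0.001], [0.002, 0.002, -1.0]]
force: [-0.1, -0.4, -0.4]
finger_gap: 50.8
```

Run:
```python
from h import *
import pickle
o=st();c=cam("wrist",o);im=robot.get_image("wrist");pickle.dump(o,open("w6.pkl","wb"))
cv2.imwrite("pics/w6.png",im)
cv2.imwrite("pics/s6.png",cv2.resize(robot.get_image("side")[120:270,60:260],None,fx=4,fy=4,interpolation=cv2.INTER_CUBIC))
print(proj(c,(437,268.9,241)))
```

```text
t 5.9 pos [410.5 233.2 230.1] yaw 83.36 z [ 0.002  0.001 -1.   ] q [-54.6  -2.6  19.1 108.9   0.9  73.4 -42.4] F [-0.1 -0.4 -0.4] M [-0.07  0.13 -0.01] gap 50.8
(np.float64(335.526516550455), np.float64(195.4785366177517))
```

View pics/w6.png

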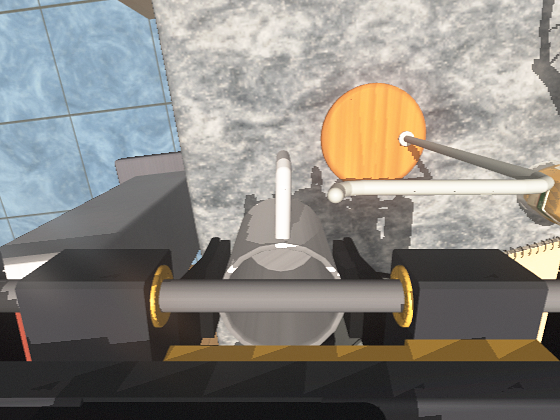

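View pics/s6.png

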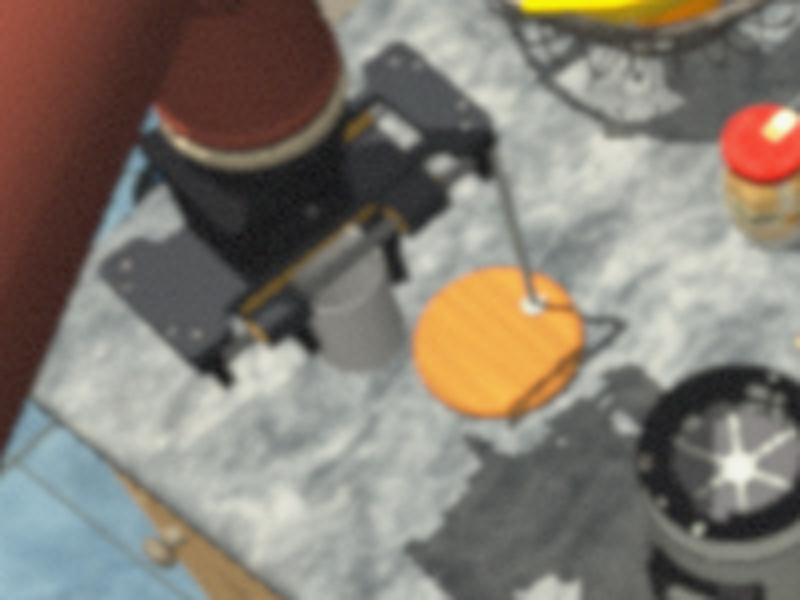

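Run:
```python
from h import *
import pickle
o=pickle.load(open("w6.pkl","rb"));c=cam("wrist",o);R=o["tool_rot"]
f=lambda u,v,z:np.round(R.T@(onz(c,u,v,z)-o["position"]),1)
print("tip",f(335.5,192,238),"arm",f(370,189,225),f(460,186.5,225),f(530,184.5,225))
print("handle",f(283,152,247), f(283,246,247))
a=cv2.imread("pics/w6.png");cv2.imwrite("pics/w6a.png",cv2.resize(a[130:260,260:420],None,fx=4,fy=4,interpolation=cv2.INTER_CUBIC))
```

```text
tip [39.2 22.7 -7.8] arm [37.2 40.5  5.2] [38.4 81.5  5.3] [ 39.3 113.4   5.4]
handle [ 57.3   0.5 -16.8] [ 18.6   0.5 -16.9]
```

View pics/w6a.png

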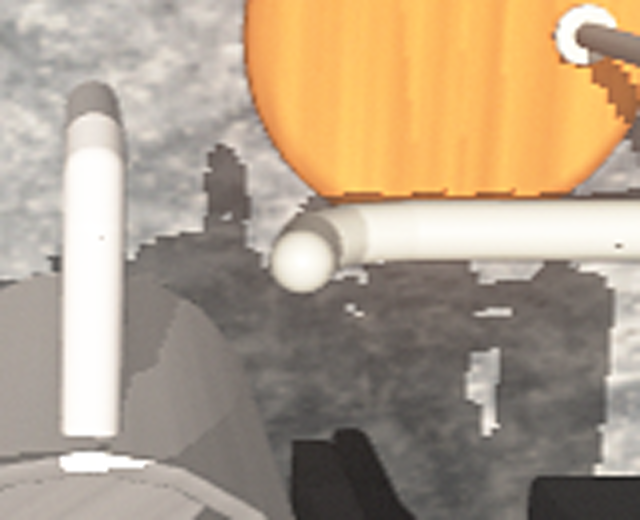

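send_rows(commands=[[[0,0.04,0],[0,0,0],1],[[0,0.08,0],[0,0,0],1],[[0.001,0.11,0],[0,0,0],1],[[0.001,0.13,0],[0,0,0],1],[[0.001,0.13,0],[0,0,0],1]])

```text
t: 6.62
position: [462.5, 227.2, 229.7]
tool_rot: [[0.117, 0.993, 0.002], [0.993, -0.117, 0.001], [0.001, 0.002, -1.0]]
force: [0.6, -0.2, -1.4]
finger_gap: 50.3
```

Run:
```python
from h import *
import pickle
o=st();c=cam("wrist",o);im=robot.get_image("wrist");pickle.dump(o,open("w7.pkl","wb"))
cv2.imwrite("pics/w7.png",cv2.resize(im[100:320,180:480],None,fx=2.5,fy=2.5,interpolation=cv2.INTER_CUBIC))
```

```text
t 6.62 pos [462.5 227.2 229.7] yaw 83.3 z [ 0.002  0.001 -1.   ] q [-52.2   2.9  22.  103.9  -1.1  73.3 -36.6] F [ 0.6 -0.2 -1.4] M [-0.08  0.11  0.01] gap 50.3
```

View pics/w7.png

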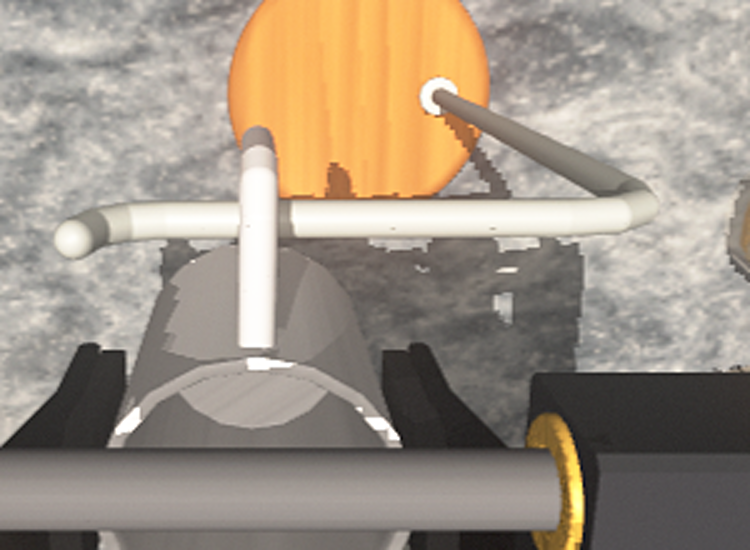

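Run:
```python
from h import *
c0=np.array([38,0,4.7])
for th in (8,16,24,32,40,48,56,60):
    k=min(1,th/30); c=np.array([38+k,0,4.7-7.7*k])
    s=c0-Ro.from_euler('y',th,degrees=True).apply(c)
    print(th,np.round(s/400,3),round(th/90,3))
```

```text
8 [-0.001  0.     0.019] 0.089
16 [0.002 0.    0.037] 0.178
24 [0.008 0.    0.055] 0.267
32 [0.016 0.    0.07 ] 0.356
40 [0.025 0.    0.08 ] 0.444
48 [0.035 0.    0.089] 0.533
56 [0.047 0.    0.097] 0.622
60 [0.053 0.    0.1  ] 0.667
```

send_rows(commands=[[[-0.001,0,0.019],[0,0.089,0],1],[[0.002,0,0.037],[0,0.178,0],1],[[0.008,0,0.055],[0,0.267,0],1],[[0.016,0,0.07],[0,0.356,0],1],[[0.016,0,0.07],[0,0.356,0],1]])

```text
t: 7.3
position: [462.0, 231.9, 200.6]
tool_rot: [[0.102, 0.993, 0.062], [0.841, -0.12, 0.527], [0.531, -0.001, -0.848]]
force: [-0.4, -0.1, -1.0]
finger_gap: 50.5
```

Run:
```python
from h import *
o=st(); R=o["tool_rot"]; print(np.round(R,3))
```

```text
t 7.3 pos [462.  231.9 200.6] yaw 83.08 z [ 0.062  0.527 -0.848] q [-44.1  -3.1  32.4 119.4 -34.6  57.5  -1. ] F [-0.4 -0.1 -1. ] M [-0.83  0.16  0.  ] gap 50.5
[[ 0.102  0.993  0.062]
 [ 0.841 -0.12   0.527]
 [ 0.531 -0.001 -0.848]]
```

Run:
```python
from h import *
c0=np.array([39,0,-3.])
for th in (8,16,24):
    s=c0-Ro.from_euler('y',th,degrees=True).apply(c0)
    print(th,np.round(s/400,3),round(th/90,3))
o=robot.observe();print(o["position"]+o["tool_rot"]@c0)
```

```text
8 [0.002 0.    0.013] 0.089
16 [0.006 0.    0.027] 0.178
24 [0.011 0.    0.039] 0.267
[465.77302848 263.14074217 223.81229129]
```

send_rows(commands=[[[0.002,0,0.013],[0,0.089,0],1],[[0.006,0,0.027],[0,0.178,0],1],[[0.007,0,0.03],[0,0.2,0],1],[[0.007,0,0.03],[0,0.2,0],1]])

```text
t: 7.8
position: [462.2, 241.3, 191.2]
tool_rot: [[0.079, 0.993, 0.087], [0.64, -0.117, 0.759], [0.764, -0.004, -0.645]]
force: [-1.5, 0.0, -0.5]
finger_gap: 50.6
```

Run:
```python
from h import *
o=st();c0=np.array([39,0,-3.])
print(np.round(o["tool_rot"],3),o["position"]+o["tool_rot"]@c0)
cv2.imwrite("pics/w8.png",robot.get_image("wrist"))
```

```text
t 7.8 pos [462.2 241.3 191.2] yaw 82.98 z [ 0.087  0.759 -0.645] q [-39.9   3.2  39.9 125.6 -61.1  63.3  28.2] F [-1.5  0.  -0.5] M [-1.11  0.21 -0.03] gap 50.6
[[ 0.079  0.993  0.087]
 [ 0.64  -0.117  0.759]
 [ 0.764 -0.004 -0.645]] [464.99624431 263.99473105 222.97880246]
```

View pics/w8.png

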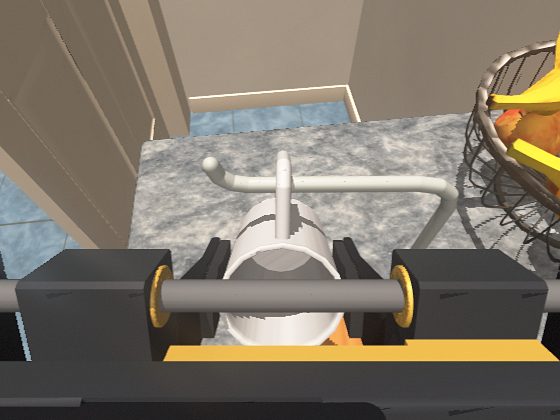

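send_rows(commands=[[[-0.005,0,0.012],[0,0,0],1],[[-0.006,0,0.015],[0,0,0],1],[[-0.006,0,0.015],[0,0,0],1]])

```text
t: 8.22
position: [462.7, 244.9, 186.2]
tool_rot: [[0.077, 0.993, 0.087], [0.64, -0.116, 0.759], [0.764, -0.003, -0.645]]
force: [-0.8, -0.4, -1.6]
finger_gap: 50.7
```

Run:
```python
from h import *
o=st();im=robot.get_image("wrist")
cv2.imwrite("pics/w9.png",cv2.resize(im[130:280,180:330],None,fx=4,fy=4,interpolation=cv2.INTER_CUBIC))
```

```text
t 8.22 pos [462.7 244.9 186.2] yaw 83.14 z [ 0.087  0.759 -0.645] q [-40.1   3.9  39.8 125.8 -62.   63.   29. ] F [-0.8 -0.4 -1.6] M [-1.12  0.15 -0.  ] gap 50.7
```

View pics/w9.png

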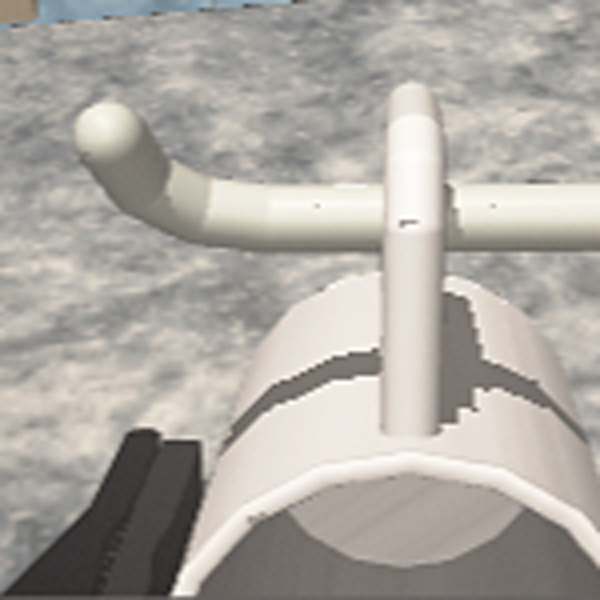

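send_rows(commands=[[[-0.006,0,0.005],[0,0,0],1],[[-0.01,0,0.009],[0,0,0],1],[[-0.01,0,0.009],[0,0,0],1]])

```text
t: 8.65
position: [463.3, 245.6, 182.2]
tool_rot: [[0.076, 0.993, 0.088], [0.638, -0.116, 0.761], [0.766, -0.002, -0.643]]
force: [-0.7, 2.1, 5.8]
finger_gap: 50.4
```

Run:
```python
from h import *
o=st();im=robot.get_image("wrist")
cv2.imwrite("pics/w10.png",cv2.resize(im[130:280,180:330],None,fx=4,fy=4,interpolation=cv2.INTER_CUBIC))
```

```text
t 8.65 pos [463.3 245.6 182.2] yaw 83.19 z [ 0.088  0.761 -0.643] q [-40.    4.5  39.8 126.  -62.8  63.   30. ] F [-0.7  2.1  5.8] M [0.4  0.09 0.1 ] gap 50.4
```

View pics/w10.png

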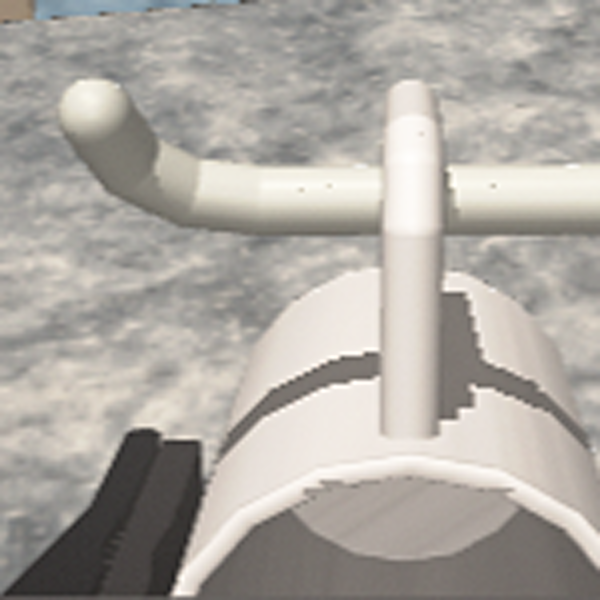

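send_rows(commands=[[[0,0,0],[0,0,0],-0.5],[[0,0,0],[0,0,0],-1],[[0,0,0],[0,0,0],-1],[[0,0,0],[0,0,0],-1],[[0,0,0],[0,0,0],-1],[[0,0,0],[0,0,0],-1]])

```text
t: 9.45
position: [463.3, 245.6, 182.2]
tool_rot: [[0.076, 0.993, 0.088], [0.638, -0.116, 0.761], [0.766, -0.002, -0.643]]
force: [-0.0, 0.9, 0.4]
finger_gap: 86.4
```

Run:
```python
from h import *
o=st();im=robot.get_image("wrist")
cv2.imwrite("pics/w11.png",im)
```

```text
t 9.45 pos [463.3 245.6 182.2] yaw 83.19 z [ 0.088  0.761 -0.643] q [-40.    4.5  39.8 126.  -62.8  63.   30. ] F [-0.   0.9  0.4] M [-0.95  0.22  0.02] gap 86.4
```

View pics/w11.png

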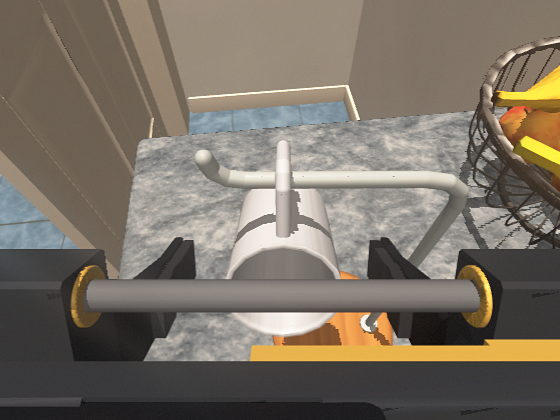

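send_rows(commands=[[[0,0,-0.06],[0,0,0],-1],[[0,0,-0.14],[0,0,0],-1],[[0,0,-0.25],[0,0,0],-1],[[0,0,-0.35],[0,0,0],-1],[[0,0,-0.35],[0,0,0],-1]])

```text
t: 10.12
position: [452.5, 136.7, 274.3]
tool_rot: [[0.076, 0.993, 0.093], [0.637, -0.12, 0.761], [0.767, 0.002, -0.642]]
force: [-0.3, 1.4, -0.8]
finger_gap: 87.0
```

Run:
```python
from h import *
o=st();im=robot.get_image("wrist")
cv2.imwrite("pics/w12.png",im)
plan((480,60,400),down(60))
plan((540,-180,330),down(-28))
```

```text
t 10.12 pos [452.5 136.7 274.3] yaw 83.22 z [ 0.093  0.761 -0.642] q [-34.   -4.6  45.5 119.9 -48.7  75.3  22.7] F [-0.3  1.4 -0.8] M [-0.92  0.21 -0.05] gap 87.0
shift [ 0.1241  0.0933 -0.3464] turn [-0.1129 -0.5484  0.2413]
shift [-0.3812  0.313  -0.6774] turn [-0.535  -0.3659  1.1453]
```

View pics/w12.png

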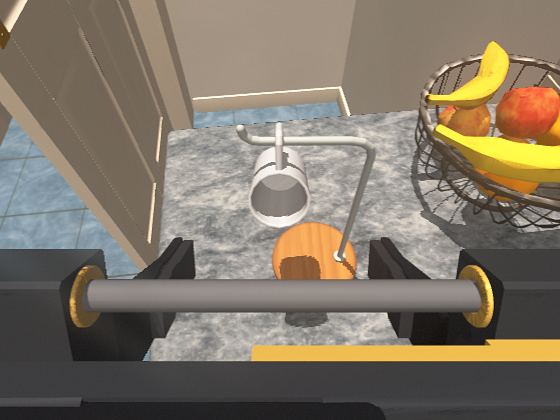

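Run:
```python
from h import *
plan((520,36,400),down(155))
```

```text
shift [ 0.0934  0.1997 -0.3831] turn [ 0.347  -0.4799 -0.7434]
```

send_rows(commands=[[[0.02,0.04,-0.15],[0.04,-0.06,-0.09],-1],[[0.05,0.1,-0.25],[0.09,-0.12,-0.19],-1],[[0.07,0.15,-0.33],[0.13,-0.18,-0.28],-1],[[0.09,0.2,-0.38],[0.175,-0.24,-0.37],-1],[[0.09,0.2,-0.38],[0.22,-0.3,-0.465],-1],[[0.09,0.2,-0.38],[0.26,-0.36,-0.56],-1],[[0.09,0.2,-0.38],[0.3,-0.42,-0.65],-1],[[0.09,0.2,-0.38],[0.347,-0.48,-0.743],-1]])

```text
t: 11.18
position: [520.2, 37.8, 397.1]
tool_rot: [[-0.909, 0.417, -0.0], [0.417, 0.909, -0.003], [-0.001, -0.003, -1.0]]
force: [-0.6, 0.8, -1.5]
finger_gap: 87.1
```

Run:
```python
from h import *
st();plan((520,36,400),down(155))
```

```text
t 11.18 pos [520.2  37.8 397.1] yaw 155.35 z [-0.    -0.003 -1.   ] q [-45.9   0.7  37.6  86.8  -0.2  92.7  57.1] F [-0.6  0.8 -1.5] M [ 0.    0.08 -0.01] gap 87.1
shift [-0.0014 -0.0043 -0.0073] turn [-0.0019  0.0007  0.0039]
```

Run:
```python
from h import *
import pickle
o=st();im=robot.get_image("wrist");cv2.imwrite("pics/w13.png",im);pickle.dump(o,open("w13.pkl","wb"))
c=cam("wrist",o);print(proj(c,(499.1,45.9,130)))
u,v=map(int,proj(c,(499.1,45.9,130)));print(u-70,v-60)
cv2.imwrite("pics/w13a.png",cv2.resize(im[v-60:v+60,u-70:u+70],None,fx=5,fy=5,interpolation=cv2.INTER_CUBIC))
```

```text
t 11.18 pos [520.2  37.8 397.1] yaw 155.35 z [-0.    -0.003 -1.   ] q [-45.9   0.7  37.6  86.8  -0.2  92.7  57.1] F [-0.6  0.8 -1.5] M [ 0.    0.08 -0.01] gap 87.1
(np.float64(280.1328991805984), np.float64(146.58218485092272))
210 86
```

View pics/w13.png

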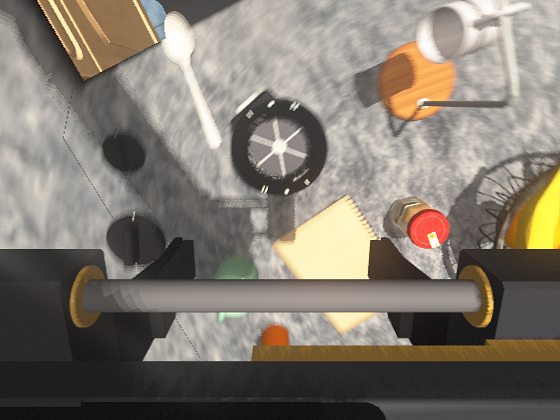

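View pics/w13a.png

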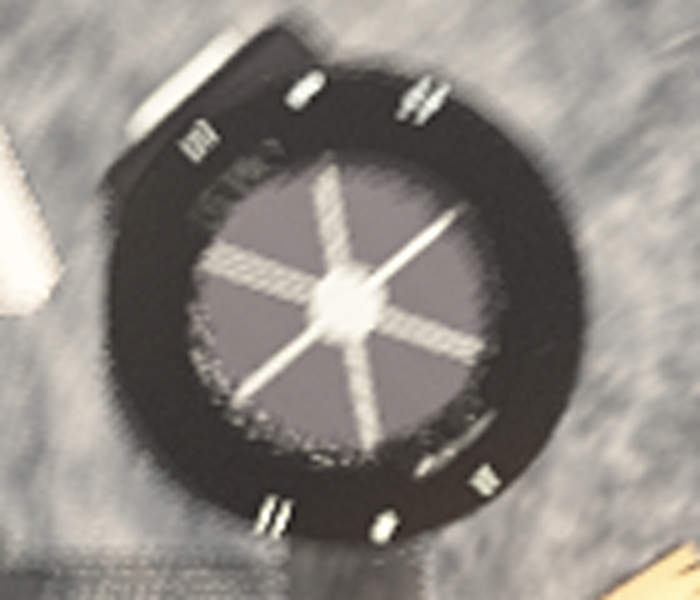

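send_rows(commands=[[[0,0,0],[0,0,0],-1],[[0,0,0],[0,0,0],-1]])

```text
t: 11.48
position: [519.8, 40.7, 396.6]
tool_rot: [[-0.913, 0.408, 0.0], [0.408, 0.913, -0.006], [-0.002, -0.005, -1.0]]
force: [0.0, 0.9, 0.4]
finger_gap: 87.0
```

Run:
```python
from h import *
import pickle
o=st();im=robot.get_image("wrist");cv2.imwrite("pics/w14.png",im);pickle.dump(o,open("w14.pkl","wb"))
cv2.imwrite("pics/w14a.png",cv2.resize(im[86:206,210:350],None,fx=5,fy=5,interpolation=cv2.INTER_CUBIC))
```

```text
t 11.47 pos [519.8  40.7 396.6] yaw 155.9 z [ 0.    -0.006 -1.   ] q [-46.1   0.6  37.4  86.8  -0.1  92.7  57.2] F [0.  0.9 0.4] M [-0.02 -0.01  0.  ] gap 87.0
```

View pics/w14a.png

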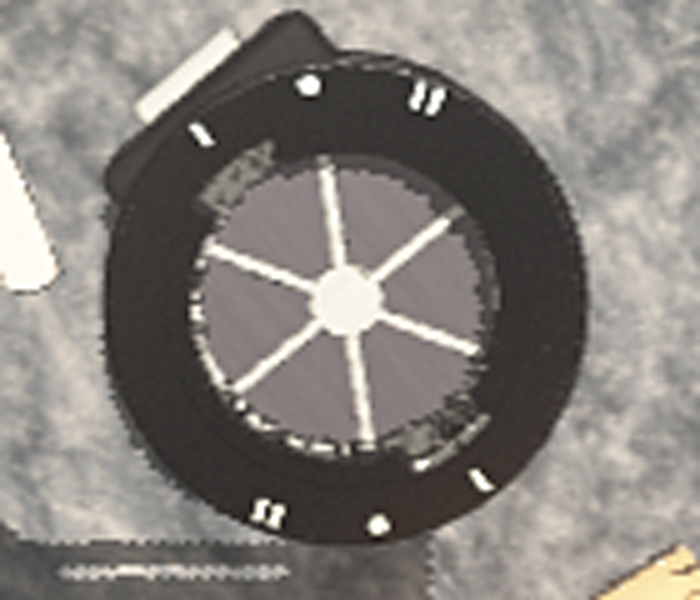

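Run:
```python
from h import *
import pickle
o=pickle.load(open("w14.pkl","rb"));c=cam("wrist",o)
W=lambda u,v:(210+u/5-.4,86+v/5-.4)
m=np.array([onz(c,*W(*p),130)[:2] for p in [(482,480),(378,525),(268,514),(202,134),(308,86),(428,98)]])
ctr=m.mean(0);print("ctr",ctr)
for p,a in zip(m,[0,-30,-60,180,150,120]):
    d=p-ctr;print(np.hypot(*d),(np.degrees(np.arctan2(d[1],d[0]))-a+180)%360-180)
o1=pickle.load(open("w1.pkl","rb"))
m1=np.array([499.12,45.95])
# m = g + Rxy b
R1=o1["tool_rot"][:2,:2];R2=o["tool_rot"][:2,:2]
A=np.block([[np.eye(2),R1],[np.eye(2),R2]]);x=np.linalg.solve(A,np.r_[m1,ctr]);print("g",x[:2],"b",x[2:])
im=cv2.imread("pics/w14.png");cv2.imwrite("pics/w14b.png",cv2.resize(im[120:270,70:190],None,fx=5,fy=4,interpolation=cv2.INTER_CUBIC))
```

```text
ctr [499.5759831   45.63102702]
52.2383380821555 15.153468722270503
52.32410455695846 14.589230018960194
52.50346098435044 14.799841682496663
52.36678492580191 14.60817339284273
52.13908349629112 15.094748895763587
52.39910962192086 14.614665741972999
g [499.51881462  46.03470386] b [-0.21704175 -0.34513939]
```

View pics/w14b.png

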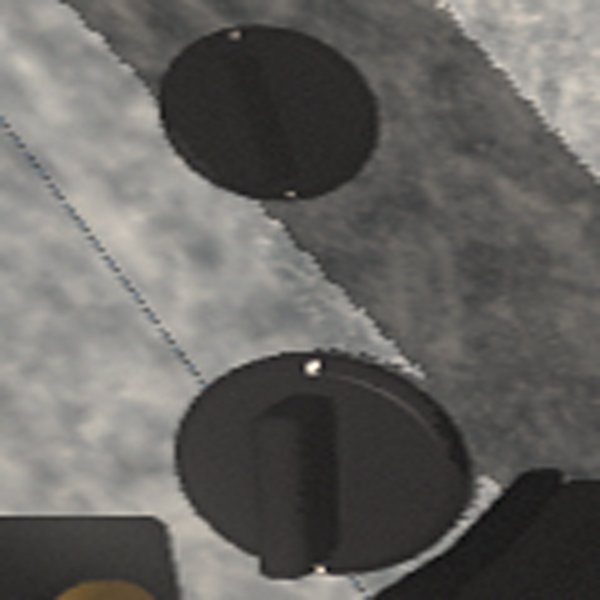

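Run:
```python
from h import *
plan((555,-237,300),down(152))
```

```text
shift [-0.3626 -0.5948  0.2462] turn [-0.0032  0.002   0.0427]
```

send_rows(commands=[[[-0.36,-0.595,0.246],[0,0,0.043],-1],[[-0.36,-0.595,0.246],[0,0,0.043],-1],[[-0.36,-0.595,0.246],[0,0,0.043],-1],[[-0.36,-0.595,0.246],[0,0,0.043],-1],[[-0.36,-0.595,0.246],[0,0,0.043],-1],[[-0.36,-0.595,0.246],[0,0,0.043],-1],[[-0.36,-0.595,0.246],[0,0,0.043],-1],[[-0.36,-0.595,0.246],[0,0,0.043],-1]])

```text
t: 12.52
position: [554.5, -235.6, 300.4]
tool_rot: [[-0.883, 0.469, 0.001], [0.469, 0.883, -0.005], [-0.004, -0.004, -1.0]]
force: [0.6, 0.5, -0.3]
finger_gap: 86.7
```

Run:
```python
from h import *
import pickle
o=st();im=robot.get_image("wrist");cv2.imwrite("pics/w15.png",im);pickle.dump(o,open("w15.pkl","wb"))
c=cam("wrist",o)
u,v=map(int,proj(c,(547,-235,35)));print(u-60,v-60)
cv2.imwrite("pics/w15a.png",cv2.resize(im[v-60:v+60,u-60:u+60],None,fx=5,fy=5,interpolation=cv2.INTER_CUBIC))
```

```text
t 12.53 pos [ 554.5 -235.6  300.4] yaw 152.03 z [ 0.001 -0.005 -1.   ] q [-22.6  15.6  51.4  87.1 -12.   83.   91.2] F [ 0.6  0.5 -0.3] M [0.03 0.01 0.01] gap 86.7
219 99
```

View pics/w15.png

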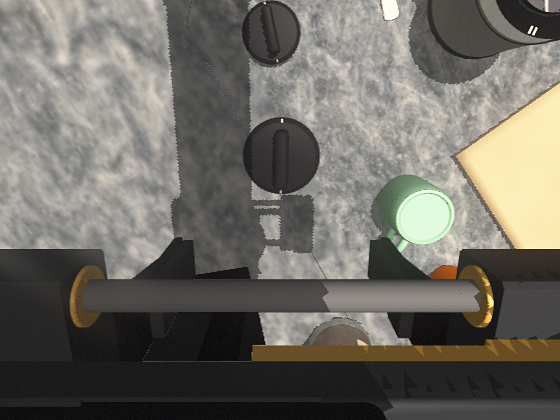

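View pics/w15a.png

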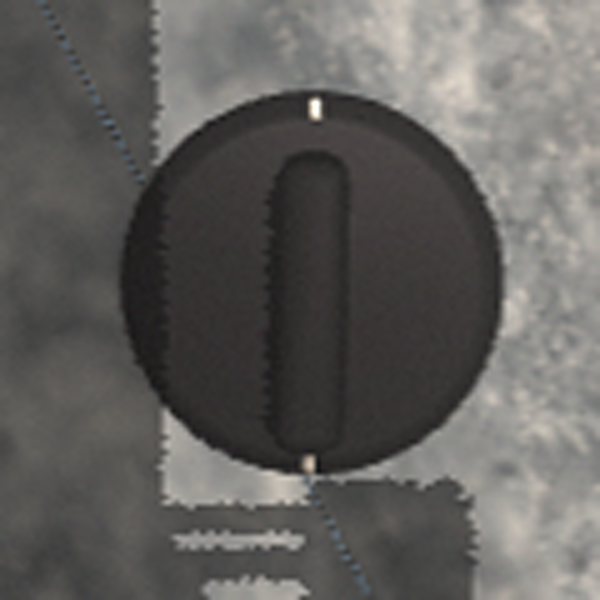

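Run:
```python
from h import *
import pickle
o=pickle.load(open("w15.pkl","rb"));c=cam("wrist",o)
W=lambda u,v:(219+u/5-.4,99+v/5-.4)
a=onz(c,*W(316,108),23);b=onz(c,*W(308,463),23)
print(a,b,(a+b)/2,np.linalg.norm(a-b),"yaw",np.degrees(np.arctan2(*(a-b)[1::-1])))
l=onz(c,*W(121,281),21);r=onz(c,*W(503,281),21);t=onz(c,*W(312,90),20);bt=onz(c,*W(312,472),20)
print("circle",(l+r)/2,np.linalg.norm(l-r),(t+bt)/2,np.linalg.norm(t-bt))
p=onz(c,*W(316,152),53);q=onz(c,*W(308,452),53);print("bar",(p+q)/2,np.linalg.norm(p-q))
L=(a+b)/2
plan((L[0],L[1],60),down(np.degrees(np.arctan2(*(a-b)[1::-1]))));plan((L[0],L[1],38),down(np.degrees(np.arctan2(*(a-b)[1::-1]))))
```

```text
[ 508.95607555 -211.18575388   23.        ] [ 584.69877784 -253.65169161   23.        ] [ 546.82742669 -232.41872275   23.        ] 86.83497461853875 yaw 150.7223745788664
circle [ 545.0465879  -231.47418969   21.        ] 93.34034882954103 [ 546.45047866 -232.20231092   20.        ] 93.94411532718722
bar [ 545.68854596 -231.65560034   53.        ] 68.60493593252892
shift [2.290e-02 1.000e-04 6.011e-01] turn [-0.0025  0.0025  0.0148]
shift [2.310e-02 3.000e-04 6.561e-01] turn [-0.0025  0.0025  0.0148]
```

send_rows(commands=[[[0.024,0,0.14],[0,0,0.015],-1],[[0.024,0,0.28],[0,0,0.015],-1],[[0.024,0,0.42],[0,0,0.015],-1],[[0.024,0,0.54],[0,0,0.015],-1],[[0.024,0,0.6],[0,0,0.015],-1],[[0.024,0,0.6],[0,0,0.015],-1]])

```text
t: 13.32
position: [545.8, -230.9, 59.3]
tool_rot: [[-0.873, 0.488, -0.001], [0.488, 0.873, -0.004], [-0.001, -0.004, -1.0]]
force: [-0.1, 0.1, 0.3]
finger_gap: 87.0
```

Run:
```python
from h import *
st();plan((546.2,-232,38),down(150.7))
```

```text
t 13.32 pos [ 545.8 -230.9   59.3] yaw 150.77 z [-0.001 -0.004 -1.   ] q [-17.7  26.9  45.5 104.8 -22.2  57.6  97.6] F [-0.1  0.1  0.3] M [ 0.01  0.02 -0.  ] gap 87.0
shift [-0.0022 -0.0016  0.0532] turn [-0.0027  0.0008  0.0008]
```

send_rows(commands=[[[-0.002,-0.002,0.035],[0,0,0],-0.5],[[-0.002,-0.002,0.053],[0,0,0],0.3],[[-0.002,-0.002,0.053],[0,0,0],1],[[-0.002,-0.002,0.053],[0,0,0],1],[[-0.002,-0.002,0.053],[0,0,0],1],[[-0.002,-0.002,0.053],[0,0,0],1],[[-0.002,-0.002,0.053],[0,0,0],1],[[-0.002,-0.002,0.053],[0,0,0],1]], force=45)

```text
t: 14.32
position: [546.1, -232.0, 38.1]
tool_rot: [[-0.873, 0.488, -0.001], [0.488, 0.873, -0.004], [-0.001, -0.004, -1.0]]
force: [0.3, -0.3, 0.9]
finger_gap: 15.6
```

send_rows(commands=[[[0,0,0],[0,0,0],1],[[0,0,0],[0,0,0],1],[[0,0,0],[0,0,0],1],[[0,0,0],[0,0,0],1],[[0,0,0],[0,0,0],1]])

```text
t: 14.95
position: [546.1, -232.0, 38.2]
tool_rot: [[-0.873, 0.488, -0.001], [0.488, 0.873, -0.004], [-0.001, -0.004, -1.0]]
force: [-0.0, 0.4, 1.0]
finger_gap: 15.6
```

Run:
```python
from h import *
st()
```

```text
t 14.95 pos [ 546.1 -232.    38.2] yaw 150.78 z [-0.001 -0.004 -1.   ] q [-16.6  28.6  44.4 105.4 -23.7  55.6  98.7] F [-0.   0.4  1. ] M [0.05 0.04 0.05] gap 15.6
```

send_rows(commands=[[[0,0,-0.06],[0,0,0],1],[[0,0,-0.18],[0,0,0],1],[[0,0,-0.32],[0,0,0],1],[[0,0,-0.45],[0,0,0],1],[[0,0,-0.48],[0,0,0],1],[[0,0,-0.48],[0,0,0],1]])

```text
t: 15.7
position: [546.3, -231.1, 230.0]
tool_rot: [[-0.873, 0.488, -0.0], [0.488, 0.873, -0.004], [-0.002, -0.004, -1.0]]
force: [-0.0, 0.2, -2.8]
finger_gap: 15.4
```

Run:
```python
from h import *
import pickle
o=st();plan((499.5,46,235),down(194.8))
im=robot.get_image("wrist");cv2.imwrite("pics/w16.png",im);pickle.dump(o,open("w16.pkl","wb"))
```

```text
t 15.7 pos [ 546.3 -231.1  230. ] yaw 150.79 z [-0.    -0.004 -1.   ] q [-23.4  16.7  51.3  94.5 -13.2  75.2  91. ] F [-0.   0.2 -2.8] M [-0.04 -0.01  0.04] gap 15.4
shift [ 0.4402  0.5474 -0.0152] turn [-2.60e-03  1.00e-04 -4.89e-01]
```

View pics/w16.png

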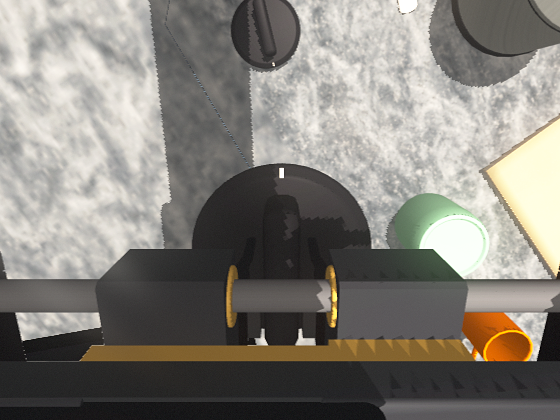

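Run:
```python
from h import *
import pickle
o=pickle.load(open("w16.pkl","rb"));c=cam("wrist",o);R=o["tool_rot"]
f=lambda u,v,z:np.round(R.T@(onz(c,u,v,o["position"][2]-z)-o["position"]),2)
print("mark",f(281.5,173,15),"ends",f(281.5,164,17),f(282,196,-15))
print("flange L/R",f(193,240,17),f(371,240,17))
```

```text
mark [42.5   0.71 14.93] ends [46.51  0.71 16.92] [ 39.22   0.88 -15.07]
flange L/R [  7.05 -44.74  17.15] [ 7.17 46.58 16.82]
```

send_rows(commands=[[[0.1,0.12,0],[0,0,-0.1],1],[[0.19,0.24,0],[0,0,-0.2],1],[[0.28,0.35,0],[0,0,-0.3],1],[[0.37,0.46,0],[0,0,-0.4],1],[[0.44,0.547,0],[0,0,-0.489],1],[[0.44,0.547,0],[0,0,-0.489],1],[[0.44,0.547,0],[0,0,-0.489],1]])

```text
t: 16.62
position: [498.3, 45.4, 226.6]
tool_rot: [[-0.967, -0.254, -0.004], [-0.254, 0.967, -0.005], [0.006, -0.004, -1.0]]
force: [0.7, 0.1, -2.1]
finger_gap: 15.6
```

Run:
```python
from h import *
import pickle
o=st();plan((498.8,45.4,190),down(194.8));plan((498.8,45.4,165),down(194.8))
im=robot.get_image("wrist");cv2.imwrite("pics/w17.png",im);pickle.dump(o,open("w17.pkl","wb"))
```

```text
t 16.62 pos [498.3  45.4 226.6] yaw -165.26 z [-0.004 -0.005 -1.   ] q [-46.9   0.9  37.3 106.2  -0.3  73.3  95.3] F [ 0.7  0.1 -2.1] M [ 0.01 -0.01 -0.02] gap 15.6
shift [-0.0016  0.0001  0.0914] turn [-0.0024 -0.0035 -0.0006]
shift [-0.002   0.0003  0.1539] turn [-0.0024 -0.0035 -0.0006]
```

View pics/w17.png

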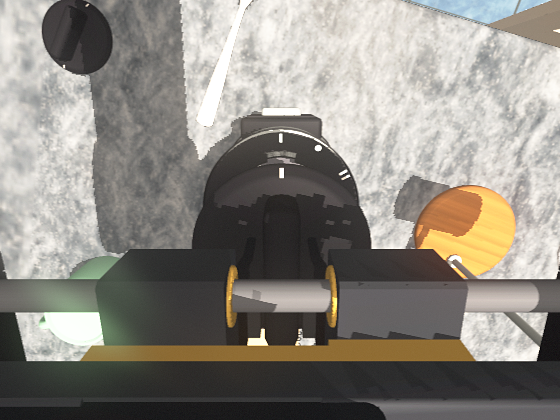

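send_rows(commands=[[[-0.002,0,0.06],[-0.002,-0.003,0],1],[[-0.002,0,0.12],[-0.002,-0.003,0],1],[[-0.002,0,0.137],[-0.002,-0.003,0],1],[[-0.002,0,0.137],[-0.002,-0.003,0],1]])

```text
t: 17.18
position: [499.1, 43.9, 172.0]
tool_rot: [[-0.968, -0.252, -0.001], [-0.252, 0.968, -0.001], [0.001, -0.001, -1.0]]
force: [0.5, 0.5, -0.7]
finger_gap: 15.5
```

Run:
```python
from h import *
import pickle
o=st();plan((498.8,45.4,154),down(194.8))
im=robot.get_image("wrist");cv2.imwrite("pics/w18.png",im);pickle.dump(o,open("w18.pkl","wb"))
cv2.imwrite("pics/w18a.png",cv2.resize(im[90:270,170:390],None,fx=3.5,fy=3.3,interpolation=cv2.INTER_CUBIC))
```

```text
t 17.18 pos [499.1  43.9 172. ] yaw -165.42 z [-0.001 -0.001 -1.   ] q [-46.    3.9  37.8 110.5  -2.5  66.5  97.3] F [ 0.5  0.5 -0.7] M [ 0.13  0.03 -0.04] gap 15.5
shift [-0.0001  0.0039  0.0451] turn [-0.0006 -0.0007 -0.0025]
```

View pics/w18a.png

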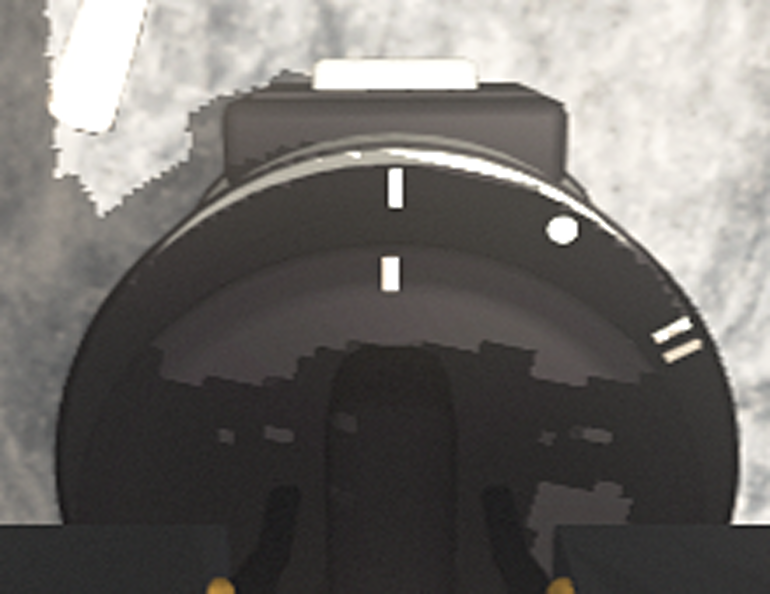

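Run:
```python
from h import *
import pickle
o=pickle.load(open("w18.pkl","rb"));c=cam("wrist",o);R=o["tool_rot"]
W=lambda u,v:(170+u/3.5-.4,90+v/3.3-.4)
f=lambda p,z:np.round(R.T@(onz(c,*W(*p),z)-o["position"]),2)
z=o["position"][2]
print("lid mark",f((390.5,274),z-15),"bar",f((396,188),130),"dot",f((563,230),130),"dbl",f((677,340),130))
b=f((396,188),130)[:2];d=f((563,230),130)[:2];e=f((677,340),130)[:2]
# circle centre from 3 pts
A=2*np.array([d-b,e-b]);r=np.array([d@d-b@b,e@e-b@b]);ce=np.linalg.solve(A,r);print(ce,np.linalg.norm(b-ce))
for p in(b,d,e): print(np.degrees(np.arctan2(*(p-ce)[::-1])))
```

```text
lid mark [42.14  0.72 15.04] bar [51.15  1.58 42.08] dot [44.16 27.91 42.04] dbl [25.16 47.08 42.  ]
[-1.44511455  1.71006644] 52.59527537143689
-0.1416907796169553
29.877174137880488
59.61246599230929
```

send_rows(commands=[[[0,0.003,0.008],[0,0,-0.002],1],[[0,0.003,0.018],[0,0,-0.002],1],[[0,0.003,0.028],[0,0,-0.002],1],[[0,0.003,0.036],[0,0,-0.002],1],[[0,0.003,0.036],[0,0,-0.002],1]])

```text
t: 17.85
position: [498.9, 45.2, 157.7]
tool_rot: [[-0.967, -0.255, -0.001], [-0.255, 0.967, -0.001], [0.001, -0.001, -1.0]]
force: [-1.4, -1.1, -2.4]
finger_gap: 15.8
```

Run:
```python
from h import *
o=st();plan((498.8,45.2,154),down(194.8))
```

```text
t 17.85 pos [498.9  45.2 157.7] yaw -165.23 z [-0.001 -0.001 -1.   ] q [-45.9   4.9  37.8 111.5  -3.2  64.7  98. ] F [-1.4 -1.1 -2.4] M [-0.31  0.44 -0.04] gap 15.8
shift [0.0002 0.0001 0.0093] turn [-0.0007 -0.0005 -0.0003]
```

send_rows(commands=[[[0,0,0.005],[0,0,0],1],[[0,0,0.009],[0,0,0],1],[[0,0,0.011],[0,0,0],1],[[0,0,0.011],[0,0,0],1]])

```text
t: 18.35
position: [498.8, 45.1, 154.0]
tool_rot: [[-0.967, -0.255, -0.001], [-0.255, 0.967, -0.001], [0.001, -0.001, -1.0]]
force: [-6.9, -2.0, 9.0]
finger_gap: 15.8
```

Run:
```python
from h import *
o=st();cv2.imwrite("pics/w19.png",robot.get_image("wrist"))
cv2.imwrite("pics/w19s.png",cv2.resize(robot.get_image("side")[170:300,180:310],None,fx=4,fy=4,interpolation=cv2.INTER_CUBIC))
```

```text
t 18.35 pos [498.8  45.1 154. ] yaw -165.24 z [-0.001 -0.001 -1.   ] q [-45.8   5.1  37.8 111.7  -3.4  64.3  98.2] F [-6.9 -2.   9. ] M [-0.44  1.42 -0.03] gap 15.8
```

View pics/w19.png

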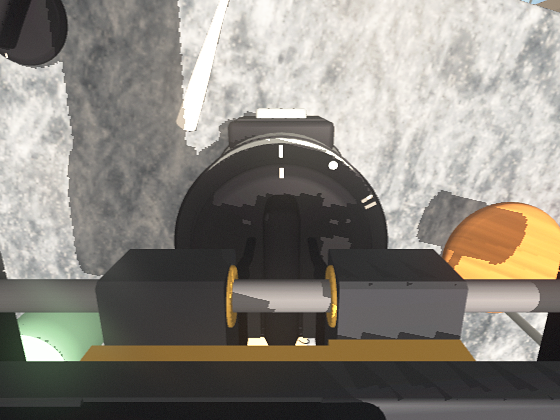

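send_rows(commands=[[[0.003,0,0],[0,0,0],1],[[0.003,0,0],[0,0,0],1]])

```text
t: 18.7
position: [497.9, 45.1, 154.1]
tool_rot: [[-0.967, -0.255, -0.0], [-0.255, 0.967, -0.0], [0.0, -0.0, -1.0]]
force: [-0.7, -0.1, -0.7]
finger_gap: 16.0
```

Run:
```python
from h import *
o=st()
```

```text
t 18.7 pos [497.9  45.1 154.1] yaw -165.22 z [-0. -0. -1.] q [-45.9   4.9  37.8 111.9  -3.3  64.3  98.1] F [-0.7 -0.1 -0.7] M [ 0.01  0.08 -0.04] gap 16.0
```

send_rows(commands=[[[0,0,0.002],[0,0,0],1],[[0,0,0.002],[0,0,0.06],1],[[0,0,0.002],[0,0,0.12],1],[[0,0.001,0.002],[0,0,0.18],1],[[0,0.001,0.002],[0,0,0.24],1],[[0,0.001,0.002],[0,0,0.3],1],[[0,0.001,0.002],[0,0,0.33],1],[[0,0.001,0.002],[0,0,0.33],1]], force=55)

```text
t: 19.7
position: [498.7, 45.4, 154.0]
tool_rot: [[-0.966, 0.258, 0.002], [0.258, 0.966, -0.0], [-0.002, 0.0, -1.0]]
force: [-0.6, -1.0, 4.5]
finger_gap: 15.8
```

Run:
```python
from h import *
o=st();im=robot.get_image("wrist");cv2.imwrite("pics/w20.png",im)
import pickle;pickle.dump(o,open("w20.pkl","wb"))
cv2.imwrite("pics/w20a.png",cv2.resize(im[90:270,170:390],None,fx=3.5,fy=3.3,interpolation=cv2.INTER_CUBIC))
```

```text
t 19.7 pos [498.7  45.4 154. ] yaw 165.04 z [ 0.002 -0.    -1.   ] q [-47.6   5.   39.6 111.9  -3.5  64.1  68.5] F [-0.6 -1.   4.5] M [-0.41  0.09  0.03] gap 15.8
```

View pics/w20a.png

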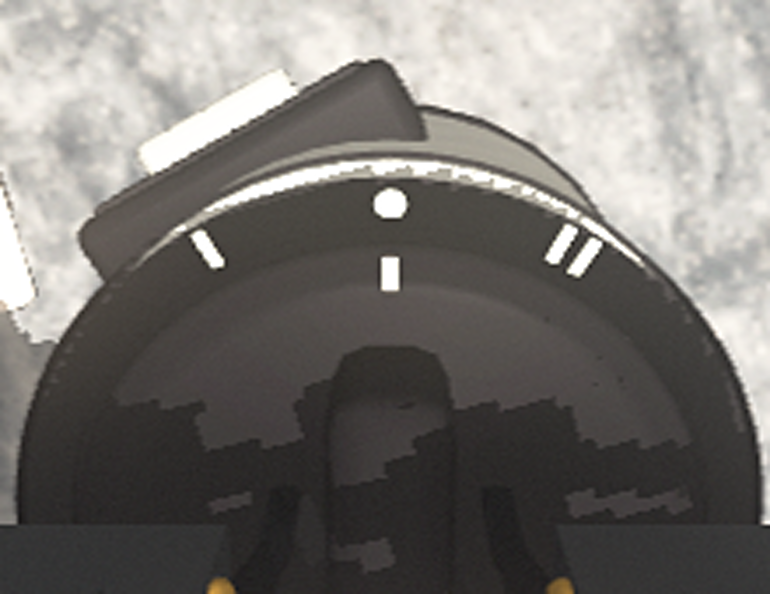

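send_rows(commands=[[[0,0,0.002],[0,0,0.003],1],[[0,0,0.002],[0,0,0.003],1],[[0,0,0.002],[0,0,0.003],1],[[0,0,0.002],[0,0,0.003],1]])

```text
t: 20.25
position: [498.8, 45.4, 154.0]
tool_rot: [[-0.965, 0.262, 0.002], [0.262, 0.965, -0.0], [-0.002, 0.0, -1.0]]
force: [-6.1, -0.3, 11.5]
finger_gap: 15.6
```

Run:
```python
from h import *
o=st();im=robot.get_image("wrist");cv2.imwrite("pics/w21.png",cv2.resize(im[90:270,170:390],None,fx=3.5,fy=3.3,interpolation=cv2.INTER_CUBIC))
cv2.imwrite("pics/t21.png",robot.get_image("top"));s=robot.get_image("side");cv2.imwrite("pics/s21.png",cv2.resize(s[130:360,60:400],None,fx=2.3,fy=2.3,interpolation=cv2.INTER_CUBIC));st()
```

```text
t 20.25 pos [498.8  45.4 154. ] yaw 164.83 z [ 0.002 -0.    -1.   ] q [-47.6   5.   39.7 111.9  -3.6  64.1  68.3] F [-6.1 -0.3 11.5] M [-0.51  1.37  0.17] gap 15.6
t 20.4 pos [498.8  45.4 154. ] yaw 164.83 z [ 0.002 -0.    -1.   ] q [-47.6   5.   39.7 111.9  -3.6  64.1  68.3] F [-6.1 -2.1 11.9] M [-0.41  1.36  0.16] gap 15.6
```

View pics/w21.png

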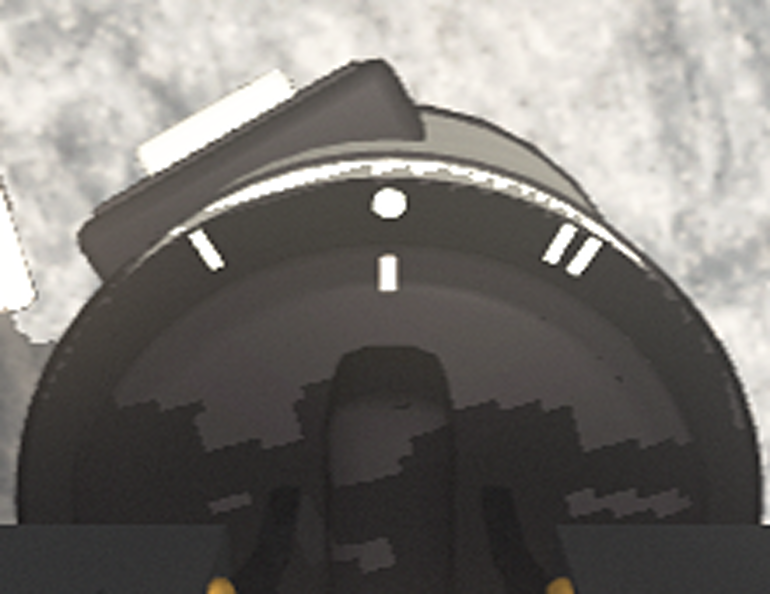

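View pics/s21.png

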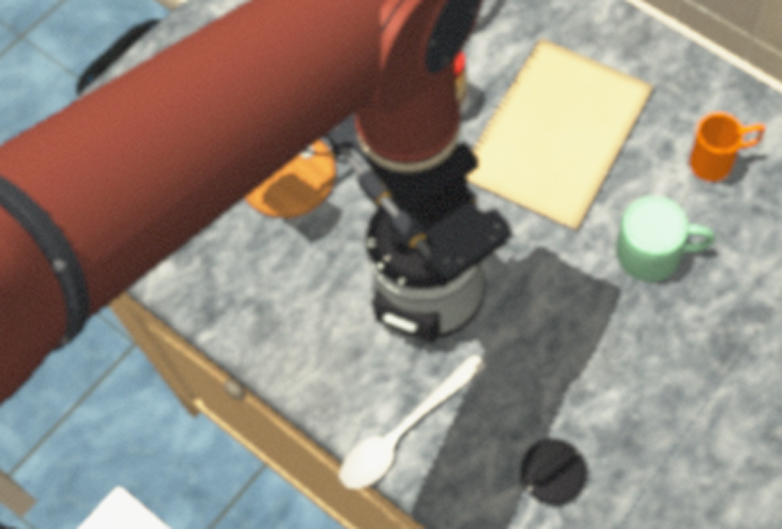

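View pics/t21.png

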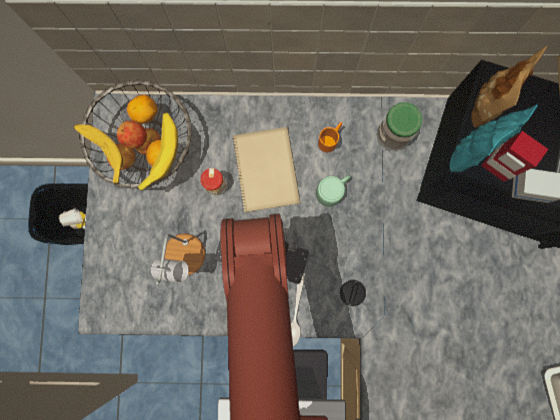

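Run:
```python
from h import *
print(robot.finish_job()); st()
```

```text
the job is handed in; nothing more can be done
None
the job is handed in; nothing more can be done
```

The job is handed in at about 20.4 s of the 64 s allowed, with the gripper still holding the lid at the pulse position.

- **Cup:** I lifted the steel cup out of the grinder and threaded its handle over the hook tip. I then tilted it about 50° so it would settle gently, and let go. The last top picture still shows it hanging on the hook's arm.
- **Lid:** I used the larger of the two lids. Its lugs went down through the slots with little resistance, and it seated at the calculated flush height, with the tool at 154.0 mm. It first rubbed sideways with about 7 N, so I shifted it 1 mm.
- **Pulse position:** I turned the lid clockwise to 30.0° by the tool's yaw, well short of the 45° where the click balls start to resist. The last wrist picture shows the lid mark directly in line with the dot.
- **Forces at the end:** the last reading was about 12 N down on the lid, 6 N sideways and 0.16 Nm of turn, while holding with a 55 N grip. The sideways push had returned after the turn, and I left it because it is far below the limits.
- **Other objects:** in the last top picture the mug and honey jar look where they started. The arm partly covers the spoon there, but the side picture shows it looking unmoved. The orange cup and the small lid were not touched.

No final check failed. The overhead and side cameras placed the grinder 2 to 5 mm away from where the wrist camera did. I used the wrist camera, since its views at two different tool angles agreed to within about 0.6 mm.

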